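# Set and lock the over-sink rack's sliding leg

### The arm

A 7-joint arm with a two-finger parallel gripper is mounted at the origin on the work surface. World frame = base frame: x ahead of the robot, y to its left, z up, the work surface at z = 0. Lengths are in m, angles in rad, forces in N, time in s.
With the tool pointing down it reaches from about 0.425 to 0.95 m from the base axis. Payload 4.7 kg.
Tool frame: the origin (TCP) lies between the finger pads; the fingertips stand 25 mm ahead of it and the grasp point (between the pads) lies 6 mm ahead of it; x points along the fingers, z is the direction in which the jaws open and shut, and the axes are right-handed (so a half turn about x gives the same grasp; the last joint's range is limited). The gripper opens to 85 mm and grips with 20 to 120 N. Pads are 22 mm wide; open, the fingers measure 114 mm over their backs; the gripper's body (76 mm by 85 mm) begins 54 mm behind the grasp point. The pads swing forward as they close: fully open they stand 13 mm farther back than shut.
Start: joints at [1.1, 0.469, -0.049, 1.532, 0.024, 1.141, -0.082], TCP at [0.289, -0.61, 0.217] pointing down, gripper open.
Joint ranges: [-2.59, 2.59], [-0.33, 1.99], [-1.39, 1.29], [0.1, 2.45], [-1.04, 4.18], [0.21, 1.99], [-2.66, 2.66]. Speed limits (rad/s): [2.57, 2.57, 3.14, 3.14, 3.14, 3.14, 3.14].

### API

Orientations are given as a 3x3 rotation matrix whose columns are the frame's x, y, z axes.
In Python, from rig import * gives the robot as it stands. Calls block until the motion is done:
- movep(position, orientation): joint-space move of the TCP to a pose.
- move_l(position, attitude=None, feed=0.15, until_force=None): straight line of the TCP; attitude=None keeps the orientation; feed is the mean speed in m/s. With until_force (N) it stops when the force on the tool has changed by that much, and returns True; else False.
- move_joints(angles): joint-space move.
- command_gripper(opening, newtons=None): finger opening in m; newtons is the grip in N (None keeps the last); returns when the fingers have stopped.
- sleep(seconds).
- inverse_kinematics(position, orientation): joint angles nearest the present ones, or None.
- sense(): the state.
- camera(name): name is "scene" or "top" or "wrist"; returns (picture, depth): 384x512x3 uint8, red, green, blue; 384x512 float32, m along the optical axis (not along the pixel's ray), 0 where there is no reading.
- camera_params(name): a dict with "K" (3x3 intrinsics, pixels), "position" and "rotation" of the camera in the world; the wrist camera has in their place "tool_from_camera" (4x4, takes a point from camera to tool coordinates, whose origin is the TCP and whose axes are the tool frame's). Camera axes: x right, y down, z forward; pixel columns grow to the right and rows downward; lengths in m; the calibration is good to about 2 mm. A picture is of the moment at which its call begins: read the wrist's pose just before it. camera_params takes no time and is no camera call.
A pose or a line that the arm cannot do raises Unreachable and nothing moves.
- finish_job(): hands the job in, once; it reports no verdict.
The state is a dict: "time_s": time; "joint_pos": joint angles; "qd": joint speeds; "joint_efforts": joint torques, N m; "position": TCP position; "tcp_rot": TCP orientation; "wrist_force": force on the tool from outside, world axes, zero at the start; "ft_torque": the same for the moment, N m; "finger_gap": finger opening in m.
Only numpy, scipy, OpenCV 4.12 (cv2) and the standard library are available. Lean on these libraries where they do the work, as an engineer would, in place of code of your own. Each camera call takes 0.05 s, during which the arm holds its last target. There are 200 camera calls.

### The job

The over-sink rack's leg has to be set to its length mark. With the blade of the small blue spatula, not with the fingers, lever up the clear splash hood by its orange lip and swing it back well past upright, then lay the spatula down on the worktop clear of the rack. Pull the spring-loaded leg out until its red pointer is on the yellow mark, squeeze the red cam lever closed against the leg's head while the leg is held at the mark (do not close it anywhere else), and finish while still holding leg and lever pinched there: do not let go, and leave the other things on the worktop alone.

Things in the scene. Friction and masses are not known exactly. Their poses are not given: they have to be found in the camera images.
- rack: Black plastic tray of the over-sink rack, fixed to the worktop, rims 18 mm high along its two long sides, ends open. Origin on the worktop below the middle of the leg's head when the leg is fully in. x axis across the tray, away from the robot (tray from x -63 to +57 mm); y axis along the rail, the way the leg pulls out (tray from y -65 to +170 mm).
- leg (a joint): How far the leg is pulled out along rack +y (m): starts at 0, fully in; 0.14 fully out. A spring of 3.6 N plus 12 N/m pulls it in, so it slides home if let go, even with the lever closed. Bar 22 mm wide, z 8 to 18 mm, foot 209 mm beyond the head's middle. Grey head on it: x -10 to +12 mm, y -32 to +32 mm about its middle, z 18 to 58 mm.
- pointer (a point): Outer end of the leg's red pointer, 3 mm wide, on the -x side of the head, 20 mm above the worktop, at rack x -40 mm, y = the leg's joint value.
- thumb_seat (a point): Where one finger bears: on the +x side face of the head (rack x +12 mm), 45 mm above the worktop, 13 mm towards +y from the head's middle. 11 mm further +y is the face of the thumb stop (x 12 to 44 mm, 8 mm thick, z 22 to 58 mm): a finger beside the head, pushing this stop towards +y, draws the leg out while the lever is still open.
- lever (a joint): Angle of the red cam lever on the leg (rad): 0 closed, flat along the head; starts at 0.38 to 0.45, open. It stays where left; about 1.5 N at its tip moves it. It turns about an upright pin at rack x -12 mm, 22 mm to -y of the head's middle. Plate 46 mm long towards +y, 8 mm thick, z 24 to 58 mm.
- lever_tip (a point): Outer face of the lever at its free end, 41 mm above the worktop. Open it stands at rack x about -38 mm; closed at x -20 mm, so head and lever together then measure 32 mm (x -20 to +12 mm). Fingers closing along rack x, one on the thumb seat, one on the lever near this tip, squeeze it shut.
- hood (a joint): Angle of the clear splash hood over the leg's head (rad): 0 shut, 1.95 fully swung back at its stop. Friction hinge, stays where it is left; about 1.5 N at the lip lifts it. Shut it covers rack x -52 to +50 mm, y -52 to +52 mm, up to 62 mm high, open at its two ends.
- hood_hinge (a point): Middle of the hood's hinge line, along rack y, at rack x +50 mm, 19 mm above the worktop. The hood's near edge swings up and over it, away from the robot.
- hood_lip (a point): Middle of the near edge of the hood's orange lip, at its underside: shut at rack x -70 mm, 38 mm above the worktop. The lip is 3 mm thick, 104 mm wide, and stands out 18 mm from the hood's near wall (rack x -52 mm). The gap below it, down to the tray rim, is 20 mm high.
- mark: Yellow clip on the tray's near rim, 10 mm wide along the rail, top 22 mm above the worktop; axes as the rack's, origin on the worktop. Rack x -57 mm; its rack y, 60 to 115 mm, is the leg's required joint value.
- spatula: Small stiff blue silicone-coated spatula lying flat, 200 mm long, 70 g. Origin on its underside below the middle of the grip; x axis points to the blade. Grip (handle) x -75 to +50 mm, 18 mm wide, 20 mm high; blade at underside level, 3 mm thick, 44 mm wide, tip at x +125 mm.
- blade_tip (a point): Middle of the spatula blade's front edge.
- bento_tin: Steel bento tin, 114 x 174 x 57 mm, bystander. Origin under its centre.
- chopstick_case: Pink plastic chopstick case, 34 x 220 x 23 mm, bystander. Origin under its centre.
- ramekin: Glass ramekin, 84 mm across, 45 mm high, bystander. Origin under its centre.
- steamer: Bamboo steamer basket with closed lid, 152 mm across, 93 mm high, bystander. Origin under its centre.
- soap: Green bottle of dish soap, 56 mm across, 160 mm high, bystander. Origin under its centre.
- sponge: Yellow sponge block, 110 x 70 x 30 mm, bystander. Origin under its centre.
Mind the look-alikes: they are no part of the job. Several things have the shape of the spatula; the one meant has the colours described above.

How it is judged:
By the outcome, as a careful person would: the job done as asked, in the order asked, and still so for the second after the job is handed in, while the arm keeps its last pose, push and grip.
It also fails if it takes over 61 s, if anything falls off the work surface, if the arm or the gripper's body presses on something with over 40 N, if the wrist force passes 120 N, or if a joint passes its speed limit or range.

## Working session

There is one attempt and no reset: what is moved stays moved. The work goes in short steps, each a Python script; the robot and the scene stay as the last script left them, time stands still between calls to the robot, and variables do not carry over. Pictures are saved under pics/ and viewed, about 8 in all and at most 12, crops included, and the job is handed in when it is done.

```bash
ls; mkdir -p pics
python3 - <<'E'
from rig import *
import cv2,numpy as np
for n in ("scene","top"):
    p,d=camera(n); cv2.imwrite(f"pics/{n}0.png",p[:,:,::-1]); np.savez(f"{n}0.npz",p=p,d=d)
    c=camera_params(n); print(n,c)
a=[cv2.imread(f"pics/{n}0.png") for n in("scene","top")]
s=sense();print(s["position"],s["tcp_rot"],s["time_s"])
print(camera_params("wrist"))
E
```

```text
pics
scene {'K': array([[362.76619552,   0.        , 259.01313504],
       [  0.        , 362.76619552, 192.59079633],
       [  0.        ,   0.        ,   1.        ]]), 'position': array([ 1.26453305, -0.47781212,  0.93511604]), 'rotation': array([[ 0.40132108,  0.6675703 , -0.6271294 ],
       [ 0.91593061, -0.28985213,  0.27759118],
       [ 0.00353684, -0.68581021, -0.72777184]])}
top {'K': array([[391.2776105 ,   0.        , 252.88622359],
       [  0.        , 391.2776105 , 193.40562861],
       [  0.        ,   0.        ,   1.        ]]), 'position': array([ 0.33776077, -0.10342678,  1.08347649]), 'rotation': array([[ 0.00896581, -0.98394022,  0.17827298],
       [-0.99981536, -0.01185103, -0.01512598],
       [ 0.01699578, -0.17810445, -0.9838648 ]])}
[ 0.28836005 -0.60969352  0.2159562 ] [[-8.27543826e-04  9.03972445e-01  4.27589913e-01]
 [ 1.57707699e-03  4.27590708e-01 -9.03971072e-01]
 [-9.99998414e-01 -7.37334669e-05 -1.77948419e-03]] 0.1
{'K': array([[299.76966378,   0.        , 258.84899854],
       [  0.        , 299.76966378, 191.45506882],
       [  0.        ,   0.        ,   1.        ]]), 'tool_from_camera': array([[ 5.39797728e-04, -2.66618887e-01,  9.63801887e-01,
        -1.57030646e-01],
       [-5.51990561e-04, -9.63801960e-01, -2.66618598e-01,
         6.77397038e-02],
       [ 9.99999702e-01, -3.88089431e-04, -6.67429218e-04,
         1.68553337e-04],
       [ 0.00000000e+00,  0.00000000e+00,  0.00000000e+00,
         1.00000000e+00]])}
```

View pics/top0.png

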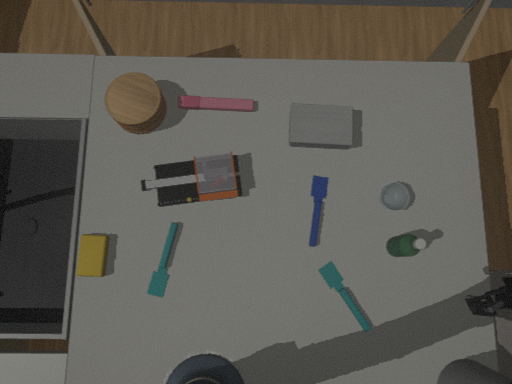

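View pics/scene0.png

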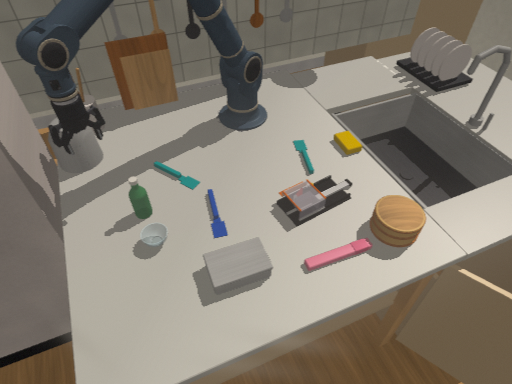

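The top view shows three spatula shapes: blue at (318,210), teal at (163,260) and teal at (345,295). Blue at (318,210) fits the description. The rack is at about (197,180), with its foot to the left. I'll confirm with a crop and measure.

```bash
cat > h.py <<'E'
import numpy as np,cv2
from rig import *
def ray(c,u,v):
    d=c["rotation"]@np.linalg.inv(c["K"])@np.array([u,v,1.]); return c["position"],d
def onplane(c,u,v,z):
    o,d=ray(c,u,v); return o+d*(z-o[2])/d[2]
def proj(c,P):
    q=(np.atleast_2d(P)-c["position"])@c["rotation"]; q=q@c["K"].T; return q[:,:2]/q[:,2:]
def wristcam():
    s=sense(); c=dict(camera_params("wrist")); T=c["tool_from_camera"]
    R=s["tcp_rot"]; c["position"]=s["position"]+R@T[:3,3]; c["rotation"]=R@T[:3,:3]
    p,d=camera("wrist"); return p,d,c
def mask(p,h0,h1,s0=100,v0=40,s1=255,v1=255):
    return cv2.inRange(cv2.cvtColor(p,cv2.COLOR_RGB2HSV),(h0,s0,v0),(h1,s1,v1))
E
python3 - <<'E'
from h import *
z=np.load("top0.npz");p,d=z["p"],z["d"];c=camera_params("top")
a=cv2.resize(p[140:220,130:260],None,fx=6,fy=6,interpolation=2)[:, :, ::-1]
b=cv2.resize(p[165:255,285:350],None,fx=4,fy=4,interpolation=2)[:,:,::-1]
im=np.zeros((480+0,780,3),np.uint8);im[:480,:780]=a;cv2.imwrite("pics/crop.png",cv2.convertScaleAbs(im,alpha=1.4))
im=np.zeros((600,780,3),np.uint8)
# blue
m=mask(p,108,130,120,50);cs,_=cv2.findContours(m,0,2);
for k in cs:
    if cv2.contourArea(k)>60:
        r=cv2.minAreaRect(k);print("blue",r);B=cv2.boxPoints(r);print([onplane(c,*q,.01).round(4) for q in B])
        for j in range(0,200): pass
        pts=np.argwhere(m)[:,::-1]
        print(pts.min(0),pts.max(0))
        for v in range(pts[:,1].min(),pts[:,1].max()+1,4):
            u=pts[pts[:,1]==v][:,0];print(v,u.min(),u.max(),end='; ')
for n,h0,h1,s in(("yellow",22,34,120),("orange",4,16,120),("red",0,4,130)):
    m=mask(p,h0,h1,s)[140:220,130:260];n_,l,st,ce=cv2.connectedComponentsWithStats(m)
    print(n,[(st[i,4],(ce[i]+[130,140]).round(1)) for i in range(1,n_) if st[i,4]>2])
E
```

```text
blue ((316.2077331542969, 210.83847045898438), (14.015925407409668, 69.08734130859375), 7.125016689300537)
[array([ 0.3929, -0.2634,  0.01  ]), array([ 0.5851, -0.2905,  0.01  ]), array([ 0.5806, -0.3297,  0.01  ]), array([ 0.3886, -0.3014,  0.01  ])]
[310 176] [327 245]
176 314 316; 180 313 327; 184 313 326; 188 312 326; 192 312 325; 196 314 325; 200 314 321; 204 315 320; 208 315 319; 212 314 319; 216 313 318; 220 313 317; 224 313 317; 228 312 317; 232 312 316; 236 311 315; 240 310 315; 244 310 315; yellow [(np.int32(14), array([189.1, 199.1]))]
orange [(np.int32(50), array([233.8, 171.2])), (np.int32(32), array([194.9, 166.7])), (np.int32(21), array([197.2, 187. ])), (np.int32(260), array([218.2, 195.1]))]
red []
```

View pics/crop.png

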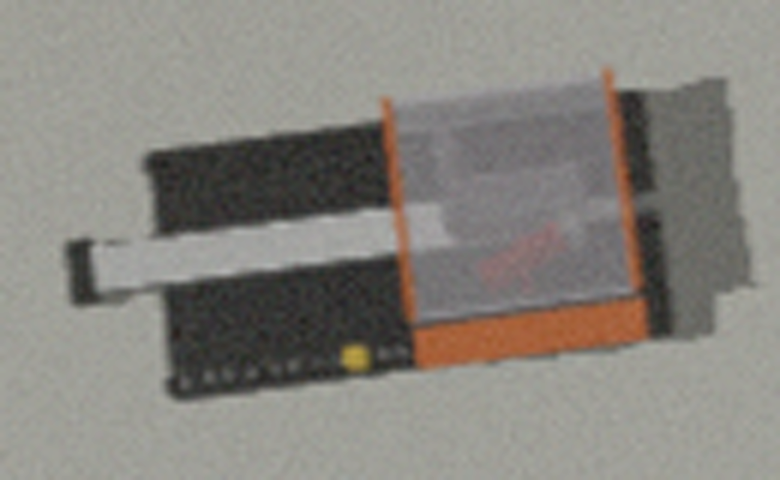

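Blue spatula and rack confirmed: the lip's near edge runs from crop (418,368) to (648,338), and the yellow mark is at crop (355,357). Next I'll fit the rack pose and check reach.

Run:
```python
from h import *
from scipy.optimize import least_squares
c=camera_params("top")
cr=lambda u,v:(130+(u+.5)/6-.5,140+(v+.5)/6-.5)
obs=[(cr(418,369),(-.070,.052,.040)),(cr(649,338),(-.070,-.052,.040)),(cr(148,155),(.057,.170,.018)),(cr(172,397),(-.063,.170,.018)),(cr(68,243),(.011,.209,.014)),(cr(72,303),(-.011,.209,.014))]
def T(q,P):
    P=np.array(P);co,s=np.cos(q[2]),np.sin(q[2]);return np.c_[q[0]+co*P[:,0]-s*P[:,1],q[1]+s*P[:,0]+co*P[:,1],P[:,2]]
f=lambda q:(proj(c,T(q,[o[1] for o in obs]))-[o[0] for o in obs]).ravel()
r=least_squares(f,[.55,0,.1],loss="soft_l1");print("rack",r.x,r.fun.round(1))
q=r.x; M=onplane(c,*cr(355,357),.022); co,s=np.cos(q[2]),np.sin(q[2]);d=M[:2]-q[:2];print("mark rack",co*d[0]+s*d[1],-s*d[0]+co*d[1])
# spatula axis from blue-mask row centres: handle vs blade
z=np.load("top0.npz");m=mask(z["p"],108,130,120,50);pts=np.argwhere(m)[:,::-1]
h=pts[(pts[:,1]>206)]; line=cv2.fitLine(h.astype(np.float32),2,0,.01,.01).ravel();print(line)
for t in ((313.2,246),(317.5,206),(320,176)): print(onplane(c,*t,.015).round(4),onplane(c,*t,.002).round(4))
# reach tests
for g in(.0,.02,.04):
  for tp in (-.058,.1):
    for yaw in (q[2],):
      X=T(q,[(tp-.125+g,0,.055 if tp<0 else .15)])[0]
      for sgn in(1,-1):
        ex=np.array([np.cos(yaw),np.sin(yaw),0]);R=np.c_[[0,0,-1],np.zeros(3),sgn*np.array([-ex[1],ex[0],0])];R[:,1]=np.cross(R[:,2],R[:,0])
        k=inverse_kinematics(X,R);print(g,tp,X.round(3),sgn,None if k is None else np.round(k,2))
```

```text
rack [ 0.58059228 -0.01744194  0.14940213] [ 0.5  0.2  0.3  0.1 -0.9 -1.7 -0.7  0.1  0.3  1.8  0.3 -0.5]
mark rack -0.05674135309625 0.08282113223609339
[ 1.3136381e-01 -9.9133420e-01  3.1449524e+02  2.2610477e+02]
[ 0.3881 -0.285   0.015 ] [ 0.3888 -0.2872  0.002 ]
[ 0.4981 -0.299   0.015 ] [ 0.5001 -0.3014  0.002 ]
[ 0.5833 -0.3078  0.015 ] [ 0.5863 -0.3103  0.002 ]
0.0 -0.058 [ 0.4   -0.045  0.055] 1 [ 0.72  0.4  -0.84  2.27  0.49  0.66  1.25]
0.0 -0.058 [ 0.4   -0.045  0.055] -1 [ 0.32  0.3  -0.36  2.29  0.19  0.58 -1.61]
0.0 0.1 [ 0.556 -0.021  0.15 ] 1 [ 0.58  0.47 -0.81  1.86  0.4   0.99  1.32]
0.0 0.1 [ 0.556 -0.021  0.15 ] -1 [ 0.26  0.37 -0.37  1.87  0.17  0.92 -1.61]
0.02 -0.058 [ 0.419 -0.042  0.055] 1 [ 0.69  0.42 -0.83  2.23  0.5   0.68  1.23]
0.02 -0.058 [ 0.419 -0.042  0.055] -1 [ 0.3   0.32 -0.35  2.25  0.19  0.6  -1.62]
0.02 0.1 [ 0.576 -0.018  0.15 ] 1 [ 0.55  0.5  -0.8   1.81  0.42  1.01  1.31]
0.02 0.1 [ 0.576 -0.018  0.15 ] -1 [ 0.24  0.4  -0.36  1.83  0.17  0.94 -1.62]
0.04 -0.058 [ 0.439 -0.039  0.055] 1 [ 0.66  0.45 -0.81  2.19  0.51  0.7   1.22]
0.04 -0.058 [ 0.439 -0.039  0.055] -1 [ 0.27  0.35 -0.33  2.21  0.2   0.61 -1.62]
0.04 0.1 [ 0.595 -0.015  0.15 ] 1 [ 0.53  0.53 -0.79  1.77  0.43  1.03  1.3 ]
0.04 0.1 [ 0.595 -0.015  0.15 ] -1 [ 0.22  0.43 -0.35  1.78  0.18  0.96 -1.63]
```

```bash
cat >> h.py <<'E'
def Rz(a): return np.array([[np.cos(a),-np.sin(a),0],[np.sin(a),np.cos(a),0],[0,0,1.]])
def down(yaw,s=-1):  # tool down, jaw axis = s * y axis of a frame turned by yaw
    z=s*Rz(yaw)[:,1]; x=np.array([0,0,-1.]); return np.c_[x,np.cross(z,x),z]
def spat_obs(p,c,z=.02,zb=.003):
    m=cv2.morphologyEx(mask(p,108,130,120,50),cv2.MORPH_OPEN,np.ones((3,3)))
    n,l,st,_=cv2.connectedComponentsWithStats(m); m=l==1+st[1:,4].argmax()
    v,u=np.nonzero(m); 
    d=c["rotation"]@np.linalg.inv(c["K"])@np.vstack([u,v,np.ones_like(u)]); P=(c["position"][:,None]+d*(z-c["position"][2])/d[2])[:2].T
    Pb=(c["position"][:,None]+d*(zb-c["position"][2])/d[2])[:2].T
    return P,Pb,m
E
python3 - <<'E'
from h import *
yaw=-.118;o=np.array([.463,-.2945])
movep([.478,-.2965,.2],down(yaw))
p,d,c=wristcam();cv2.imwrite("pics/w1.png",p[:,:,::-1])
for it in range(3):
    P,Pb,m=spat_obs(p,c); e=Rz(yaw)[:2,:2]
    L=(P-o)@e; k=(L[:,0]>-.06)&(L[:,0]<.045)&(abs(L[:,1])<.02)
    l=cv2.fitLine(P[k].astype(np.float32),2,0,.01,.001).ravel(); yaw=np.arctan(l[1]/l[0]); e=Rz(yaw)[:2,:2]
    L=(P-l[2:])@e; LB=(Pb-l[2:])@e; tail=np.percentile(L[:,0],.2); tip=np.percentile(LB[:,0],99.8)
    o=l[2:]+e[:,0]*((tail+.075+tip-.125)/2)
print(o,yaw,tip-tail,sense()["time_s"],L[k][:,1].min(),L[k][:,1].max())
np.save("sp.npy",[*o,yaw])
if abs(tip-tail-.2)<.012:
    g=o+Rz(yaw)[:2,0]*.015
    command_gripper(.05,30)
    movep([*g,.09],down(yaw)); move_l([*g,.0285],feed=.1,until_force=8)
    command_gripper(0.005,110)
    s=sense();print(s["finger_gap"],s["position"],s["wrist_force"])
    move_l([*g,.16])
    s=sense();print(s["finger_gap"],s["position"],s["wrist_force"],s["time_s"])
E
```

```text
[ 0.46423456 -0.29232792] -0.14581282 0.19549373740753345 1.525 -0.007883460263458939 0.008009282633097088
0.0053233573718235675 [ 0.47912027 -0.29453837  0.02862144] [0.03559178 0.4155749  0.50436028]
0.0053054793425434624 [ 0.47838871 -0.29412434  0.15907433] [-0.894463    0.74893895  0.24079197] 4.775
```

View pics/w1.png

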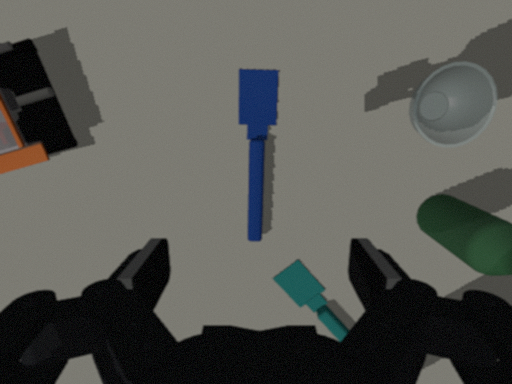

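The wrist view shows the blue spatula (blade (258,95), tail (255,240)), the ramekin and the soap, all clear of the arm. The fingers closed to 5 mm, so I either missed the handle or am holding something thinner. Looking again.

Run:
```python
from h import *
command_gripper
p,d,c=wristcam();cv2.imwrite("pics/w2.png",p[:,:,::-1])
s=sense();g=np.load("sp.npy")
print(proj(c,[s["position"],s["position"]-[0,0,.025],[*g[:2],.02]]))
t,dt=camera("top");ct=camera_params("top")
for n,(P,Pb,m) in (("w",spat_obs(p,c)),("t",spat_obs(t,ct))):
    print(n,P.mean(0),P.min(0),P.max(0))
P,Pb,m=spat_obs(np.load("top0.npz")["p"],ct);print(P.mean(0),P.min(0),P.max(0))
```

```text
[[258.99357169 232.88389735]
 [259.03218812 217.34312217]
 [259.40350586 191.24924559]]
w [ 0.51912419 -0.3003756 ] [ 0.39098513 -0.329379  ] [ 0.5860114  -0.27584945]
t [ 0.44436872 -0.28923483] [ 0.39050557 -0.30221873] [ 0.50015218 -0.275541  ]
[ 0.54885503 -0.30346021] [ 0.51398603 -0.32629401] [ 0.5819809 -0.2834902]
```

View pics/w2.png

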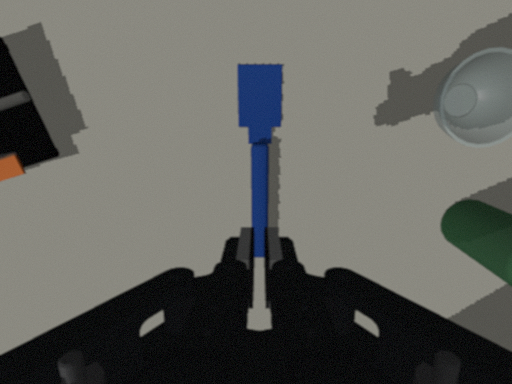

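Run:
```python
from h import *
p,d,c=wristcam();T=camera_params("wrist")["tool_from_camera"];Ki=np.linalg.inv(c["K"])
for u,v in [(259,180),(259,215),(259,240),(259,250),(259,320),(260,90),(246,232),(246,240),(246,260),(272,232),(200,180)]:
    q=Ki@[u,v,1]*d[v,u]; print((u,v),d[v,u].round(4),"tool",(T[:3,:3]@q+T[:3,3]).round(4),"world",(c["rotation"]@q+c["position"]).round(4),p[v,u])
s=sense();print(s["finger_gap"],s["wrist_force"],s["tcp_rot"].round(3).tolist())
```

```text
(259, 180) 0.3033 tool [ 0.1383 -0.002  -0.    ] world [ 0.4761 -0.2936  0.0205] [ 22  50 108]
(259, 215) 0.3151 tool [ 1.40e-01 -4.02e-02 -1.00e-04] world [ 0.4384 -0.288   0.0189] [ 20  52 108]
(259, 240) 0.3232 tool [ 1.405e-01 -6.890e-02 -1.000e-04] world [ 0.4099 -0.2839  0.0185] [ 27  53 111]
(259, 250) 0.3244 tool [ 1.387e-01 -7.990e-02 -1.000e-04] world [ 0.3991 -0.2823  0.0203] [ 28  55 110]
(259, 320) 0.3732 tool [ 1.598e-01 -1.860e-01 -1.000e-04] world [ 0.294  -0.2668 -0.0006] [136 136 128]
(260, 90) 0.2964 tool [0.1554 0.0853 0.001 ] world [ 0.5624 -0.3073  0.0032] [ 27  55 111]
(246, 232) 0.1425 tool [-0.0249  0.0112 -0.0062] world [ 0.4904 -0.2897  0.1836] [50 52 49]
(246, 240) 0.1335 tool [-0.0342  0.0113 -0.0058] world [ 0.4905 -0.2901  0.1929] [53 53 53]
(246, 260) 0.1171 tool [-0.0514  0.0108 -0.005 ] world [ 0.4899 -0.2907  0.2101] [69 68 67]
(272, 232) 0.1423 tool [-0.025   0.0113  0.0062] world [ 0.4887 -0.3019  0.1838] [52 51 53]
(200, 180) 0.3254 tool [ 0.1598 -0.007  -0.0641] world [ 0.4804 -0.2295 -0.0009] [139 137 127]
0.005051282978532447 [-0.52941337 -0.04156402 -0.03386982] [[-0.002, 0.989, -0.145], [0.001, -0.145, -0.989], [-1.0, -0.002, -0.001]]
```

Run:
```python
from h import *
p,d,c=wristcam();T=camera_params("wrist")["tool_from_camera"];Ki=np.linalg.inv(c["K"])
for u in (242,247,251):
  for v in range(222,238,2):
    q=Ki@[u,v,1]*d[v,u]; print((u,v),"tool",(T[:3,:3]@q+T[:3,3]).round(4),p[v,u])
print(proj(c,c["position"]+0*1)) if 0 else None
s=sense();R=s["tcp_rot"]
print(proj(c,[s["position"]+R@np.array(t) for t in [(.025,.011,.006),(.025,.011,-.006),(0,.011,.006),(-.02,.011,.006)]]))
a=cv2.resize(p[180:300,190:330],None,fx=5,fy=5,interpolation=0);cv2.imwrite("pics/w2c.png",a[:,:,::-1])
```

```text
(242, 222) tool [ 0.1591 -0.0555 -0.0192] [136 136 127]
(242, 224) tool [ 0.1596 -0.0581 -0.0193] [140 142 132]
(242, 226) tool [ 0.1572 -0.0595 -0.0192] [127 126 119]
(242, 228) tool [-0.0198  0.0112 -0.0083] [62 63 61]
(242, 230) tool [-0.0235  0.0116 -0.0081] [56 54 54]
(242, 232) tool [-0.0255  0.0115 -0.008 ] [54 54 55]
(242, 234) tool [-0.0274  0.0113 -0.0079] [52 52 51]
(242, 236) tool [-0.0302  0.0115 -0.0078] [53 52 51]
(247, 222) tool [ 0.1593 -0.0556 -0.0136] [138 136 127]
(247, 224) tool [ 0.1586 -0.0577 -0.0136] [142 141 132]
(247, 226) tool [ 0.1586 -0.0601 -0.0136] [127 126 117]
(247, 228) tool [-0.0202  0.0113 -0.0059] [61 60 59]
(247, 230) tool [-0.0225  0.0112 -0.0058] [52 52 51]
(247, 232) tool [-0.0249  0.0112 -0.0057] [55 56 57]
(247, 234) tool [-0.0259  0.0106 -0.0057] [49 49 49]
(247, 236) tool [-0.0295  0.0112 -0.0055] [56 55 55]
(251, 222) tool [ 0.142  -0.0488 -0.0086] [ 98 103 114]
(251, 224) tool [ 0.141  -0.0507 -0.0086] [104 108 119]
(251, 226) tool [ 0.1421 -0.0534 -0.0086] [ 91  94 105]
(251, 228) tool [-0.0196  0.0111 -0.0039] [34 34 33]
(251, 230) tool [-0.0223  0.0112 -0.0038] [22 21 19]
(251, 232) tool [-0.0247  0.0111 -0.0038] [18 17 18]
(251, 234) tool [-0.0269  0.0111 -0.0037] [23 26 21]
(251, 236) tool [-0.0286  0.0108 -0.0037] [20 20 18]
[[268.49954728 201.00081464]
 [249.60730887 201.00542308]
 [269.85741361 214.42727273]
 [271.26406209 228.33608437]]
```

View pics/w2c.png

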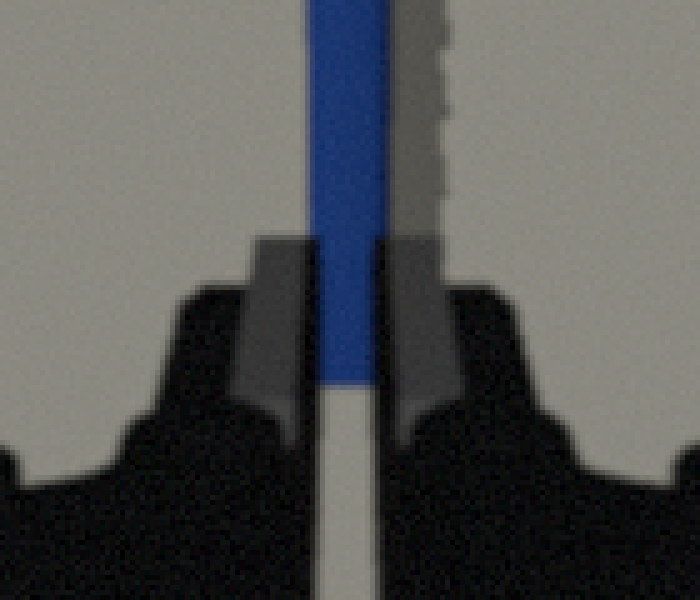

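The crop shows both pads' end faces at row 228, which the depth image puts at tool x = −0.020 m. They are also 0.179 m above the table while the TCP reads 0.159 m. So the real fingertips are 20 mm *behind* the TCP, not 25 mm ahead as the sheet says, and the jaws closed above the handle. The spatula hasn't moved. I'll trust the measurement (45 mm offset) and descend with a force guard.

```bash
cat >> h.py <<'E'
TIP=-.020  # measured: fingertips in tool x (sheet says +.025)
E
python3 - <<'E'
from h import *
x,y,yaw=np.load("sp.npy");g=np.array([x,y])+Rz(yaw)[:2,0]*.015
command_gripper(.05,30)
move_l([*g,.03],down(yaw),feed=.2)
print(move_l([*g,TIP+.004],feed=.05,until_force=6), sense()["position"],sense()["wrist_force"])
command_gripper(0.005,110)
s=sense();print(s["finger_gap"],s["position"],s["wrist_force"])
if s["finger_gap"]>.012:
    move_l([*g,.13])
    s=sense();print(s["finger_gap"],s["position"],s["wrist_force"],s["time_s"])
    p,d,c=wristcam();T=camera_params("wrist")["tool_from_camera"];cv2.imwrite("pics/w3.png",p[:,:,::-1])
    v,u=np.nonzero(mask(p,108,130,120,50)&((d>0)*255).astype(np.uint8)); q=np.linalg.inv(c["K"])@np.vstack([u,v,np.ones(len(u))])*d[v,u]
    t=(T[:3,:3]@q+T[:3,3:]).T; k=t[:,1]>.06
    print("tip y",np.percentile(t[:,1],99.5),"blade z mean",t[k][:,2].mean(),t[k][:,2].min(),t[k][:,2].max())
    for a in(.03,.05,.065,.08,.095,.105):
        kk=abs(t[:,1]-a)<.005;print(a,np.median(t[kk],0).round(4) if kk.any() else None)
E
```

```text
False [ 0.47932762 -0.29462082 -0.01576765] [ 0.18893826 -0.22944128 -0.2032042 ]
0.01580512607959236 [ 0.48084171 -0.2949979  -0.01374687] [-1.56426911  0.8580993  12.00323934]
0.015614826920508213 [ 0.47827146 -0.2941346   0.128969  ] [-0.22737894  0.4413384  -1.60673768] 8.875
tip y 0.1060289350001933 blade z mean -0.00015391742518362268 -0.021659684225617204 0.021502433190949855
0.03 [-0.0303  0.0313  0.    ]
0.05 [-0.0169  0.0505 -0.0004]
0.065 [-0.0165  0.0649 -0.0004]
0.08 [-0.0165  0.0802  0.    ]
0.095 [-0.0164  0.095   0.    ]
0.105 [-0.0164  0.1032 -0.0004]
```

Gripped: gap 15.6 mm, blade flat, its top at tool x −0.0165 and tip 0.107 ahead. Now I'll hover in front of the lip and measure it from near.

```bash
cat >> h.py <<'E'
def rk(q,P): return Rz(q[2])@np.array(P,float)+np.array([q[0],q[1],0])
def torack(q,P): return (np.asarray(P)-[q[0],q[1],0])@Rz(q[2])
E
python3 - <<'E'
from h import *
q=np.array([.5806,-.0174,.149])
print([None if (k:=inverse_kinematics(rk(q,(t-.107,0,z)),down(q[2]))) is None else k.round(2) for t,z in((-.085,.15),(-.085,.013))])
movep(rk(q,(-.085-.107,0,.15)),down(q[2]))
p,d,c=wristcam();cv2.imwrite("pics/w4.png",p[:,:,::-1]);np.savez("w4.npz",p=p,d=d,pos=c["position"],rot=c["rotation"])
print(sense()["time_s"],sense()["position"])
m=mask(p,3,17,130,60);n,l,st,ce=cv2.connectedComponentsWithStats(m);i=1+st[1:,4].argmax();print(st[i])
v,u=np.nonzero(l==i);v2=(d[v,u]>0);v,u=v[v2],u[v2]
W=(c["rotation"]@(np.linalg.inv(c["K"])@np.vstack([u,v,np.ones(len(u))])*d[v,u])+c["position"][:,None]).T
L=torack(q,W);print("lip rack pct",np.percentile(L,[1,50,99],axis=0).round(4).tolist())
k=(abs(L[:,2]-.041)<.008); L=L[k]
r=cv2.minAreaRect(L[:,:2].astype(np.float32));print(r)
for y in np.arange(-.05,.051,.02):
    kk=abs(L[:,1]-y)<.004; print(y.round(2),np.percentile(L[kk,0],[2,98]).round(4),np.median(L[kk,2]).round(4)) if kk.any() else 0
E
```

```text
[array([ 0.26,  0.1 , -0.27,  2.22,  0.04,  0.82, -1.45]), array([ 0.18,  0.37, -0.2 ,  2.34,  0.16,  0.45, -1.58])]
10.0083 [ 0.39179641 -0.04721098  0.15010021]
[188  14  19  26 470]
lip rack pct [[-0.0691, 0.0407, 0.0059], [-0.0596, 0.0478, 0.0411], [-0.046, 0.0623, 0.0433]]
((-0.06020684540271759, 0.04751105234026909), (0.013798870146274567, 0.01805768348276615), 88.6539306640625)
0.05 [-0.069  -0.0514] 0.0411
```

View pics/w4.png

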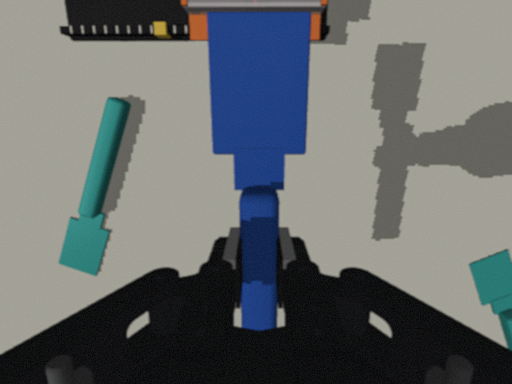

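The wrist view shows the lip's ends at (190,40) and (323,40), with the blade centred between them. Depth gives the lip edge at rack x −69 mm and z 41 mm, which matches the pose fit. The mark is at (160,29). Now inserting, then levering along the lip's arc.

Run:
```python
from h import *
z=np.load("w4.npz");p,d=z["p"],z["d"];q=np.array([.5806,-.0174,.149]);K=camera_params("wrist")["K"]
m=mask(p,22,34,120,80);m[:,:120]=0;v,u=np.nonzero(m&((d>0)*255).astype(np.uint8))
W=(z["rot"]@(np.linalg.inv(K)@np.vstack([u,v,np.ones(len(u))])*d[v,u])+z["pos"][:,None]).T
L=torack(q,W);print("mark",len(u),np.median(L,0),L.min(0),L.max(0))
m=mask(p,3,17,130,60);v,u=np.nonzero(m&((d>0)*255).astype(np.uint8))
W=(z["rot"]@(np.linalg.inv(K)@np.vstack([u,v,np.ones(len(u))])*d[v,u])+z["pos"][:,None]).T
L=torack(q,W);L=L[abs(L[:,2]-.041)<.004];print("lip",L.min(0),L.max(0))
B,TY=.0165,.107   # blade top below TCP is -B ; tip ahead
tcp=lambda x,zt:rk(q,(x-TY,0,zt-B))   # tip top edge at rack x, height zt
R=down(q[2])
move_l(tcp(-.088,.0295),R,feed=.2)
hit=move_l(tcp(-.062,.0295),R,feed=.06,until_force=5)
s=sense();print("insert hit",hit,torack(q,s["position"]),s["wrist_force"].round(2),s["time_s"])
if not hit:
    P0=lambda th:(.050+(-.112*np.cos(th)+.019*np.sin(th)),.019+.112*np.sin(th)+.019*np.cos(th))
    for th in np.arange(0.1,.61,.125):
        h=move_l(tcp(*P0(th)),R,feed=.1,until_force=15); s=sense();print(th.round(2),h,s["wrist_force"].round(2),s["finger_gap"].round(4))
        if h:break
    p,d,c=wristcam();cv2.imwrite("pics/w5.png",p[:,:,::-1]);print(s["time_s"])
```

```text
mark 207 [-0.05653403  0.08396771  0.02185614] [-0.06160916  0.07879193  0.00445257] [-0.04662922  0.09255149  0.02363104]
lip [-0.06940956 -0.04971083  0.03900561] [-0.05112376  0.05438272  0.04392287]
insert hit False [-1.69031181e-01  8.68415262e-05  1.29814259e-02] [ 0.62  0.59 -0.95] 11.425Traceback (most recent call last):
  File "<stdin>", line 18, in <module>
AttributeError: 'float' object has no attribute 'round'
```

Run:
```python
from h import *
q=np.array([.5806,-.0174,.149]);B,TY=.0165,.107
tcp=lambda x,zt:rk(q,(x-TY,0,zt-B)); R=down(q[2])
P0=lambda th:(.050+(-.112*np.cos(th)+.019*np.sin(th)),.019+.112*np.sin(th)+.019*np.cos(th))
for th in (.25,.45,.65):
    h=move_l(tcp(*P0(th)),R,feed=.1,until_force=15); s=sense();print(th,h,np.round(s["wrist_force"],2),s["finger_gap"],s["time_s"])
    if h:break
p,d,c=wristcam();cv2.imwrite("pics/w5.png",p[:,:,::-1])
```

```text
0.25 False [ 0.05  0.86 -1.52] 0.01547474472615851 12.0917
0.45 False [-0.38 -0.68 -0.71] 0.015608407178801268 12.4667
0.65 False [ 0.53  0.21 -0.92] 0.015147191204964171 12.8417
```

View pics/w5.png

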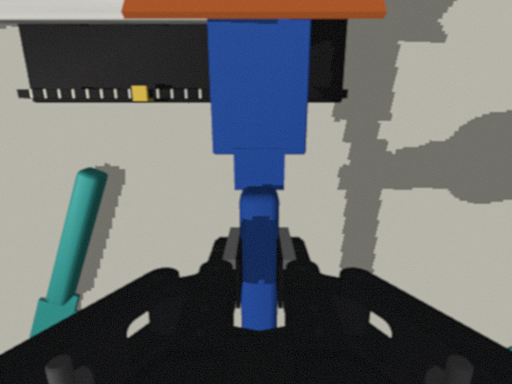

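The picture shows the orange lip (row 5–18) riding on the blade tip with the hood lifting. Continuing the swing, then checking the hood angle with the top and wrist depth.

Run:
```python
from h import *
q=np.array([.5806,-.0174,.149]);B,TY=.0165,.107
tcp=lambda x,zt:rk(q,(x-TY,0,zt-B)); R=down(q[2])
P0=lambda th:(.050+(-.112*np.cos(th)+.019*np.sin(th)),.019+.112*np.sin(th)+.019*np.cos(th))
for th in (.85,1.05,1.25,1.45,1.65,1.78,1.88):
    h=move_l(tcp(*P0(th)),R,feed=.1,until_force=15); s=sense();print(th,h,np.round(s["wrist_force"],2),s["finger_gap"],s["time_s"])
    if h:break
def lip(q):
    p,d=camera("top");c=camera_params("top")
    v,u=np.nonzero(mask(p,3,17,120,60)&((d>0)*255).astype(np.uint8))
    W=(c["rotation"]@(np.linalg.inv(c["K"])@np.vstack([u,v,np.ones(len(u))])*d[v,u])+c["position"][:,None]).T
    L=torack(q,W);L=L[(abs(L[:,1])<.07)&(abs(L[:,0])<.25)]; return L,p
L,p=lip(q);k=L[:,2]>np.percentile(L[:,2],80);print(len(L),L[k].mean(0),np.percentile(L,[2,50,98],axis=0).round(3).tolist())
x,z=L[k].mean(0)[[0,2]]-[.05,.019]
print("angle est",np.arctan2(.019,-.120)-np.arctan2(z,x))
cv2.imwrite("pics/t6.png",cv2.resize(p[100:260,110:330],None,fx=3,fy=3)[:,:,::-1])
```

```text
0.85 False [-0.25 -0.36 -0.71] 0.015555277763878559 13.2667
1.05 False [-0.15  0.41 -0.7 ] 0.015493500709200905 13.6417
1.25 False [ 0.39 -0.42 -0.25] 0.015699926631685585 14.0167
1.45 False [-0.61  0.84 -1.13] 0.01547200036323135 14.3917
1.65 False [-0.09 -0.29 -1.12] 0.015395075596758368 14.7667
1.78 False [-0.56 -0.14 -1.41] 0.015658727214952067 15.0667
1.88 False [-0.64  0.45 -1.24] 0.015736032059872042 15.3333Traceback (most recent call last):
  File "<stdin>", line 13, in <module>
    return _quantile_unchecked(
        a, q, axis, out, overwrite_input, method, keepdims, weights)
    return _ureduce(a,
                    func=_quantile_ureduce_func,
    ...<5 lines>...
                    overwrite_input=overwrite_input,
                    method=method)
    r = func(a, **kwargs)
    result = _quantile(arr,
                       quantiles=q,
    ...<2 lines>...
                       out=out,
                       weights=wgt)
    slices_having_nans = np.isnan(arr[-1, ...])
                                  ~~~^^^^^^^^^
IndexError: index -1 is out of bounds for axis 0 with size 0
```

Run:
```python
from h import *
q=np.array([.5806,-.0174,.149]);s=sense();R=down(q[2])
move_l(s["position"]-Rz(q[2])[:,0]*.05,feed=.2)
x,y,yaw=np.load("sp.npy");g=np.array([x,y])+Rz(yaw)[:2,0]*.015
movep([*g,.04],down(yaw))
print("touch",move_l([*g,-.016],feed=.05,until_force=4),sense()["position"],sense()["time_s"])
command_gripper(.06,30)
move_l([*g,.10],feed=.25)
p,d=camera("top");np.savez("t6.npz",p=p,d=d);c=camera_params("top")
v,u=np.nonzero(mask(p,3,17,120,60)&((d>0)*255).astype(np.uint8))
W=(c["rotation"]@(np.linalg.inv(c["K"])@np.vstack([u,v,np.ones(len(u))])*d[v,u])+c["position"][:,None]).T
L=torack(q,W);L=L[(abs(L[:,1])<.08)&(abs(L[:,0])<.3)]
print(len(L),np.percentile(L,[2,50,98],axis=0).round(3).tolist() if len(L) else 0, sense()["time_s"])
cv2.imwrite("pics/t6.png",cv2.resize(p[100:280,120:350],None,fx=3,fy=3)[:,:,::-1])
```

```text
touch True [ 0.47868419 -0.29437085 -0.01372446] 17.8583
201 [[-0.026, -0.048, 0.049], [0.105, 0.0, 0.119], [0.109, 0.048, 0.128]] 19.0083
```

View pics/t6.png

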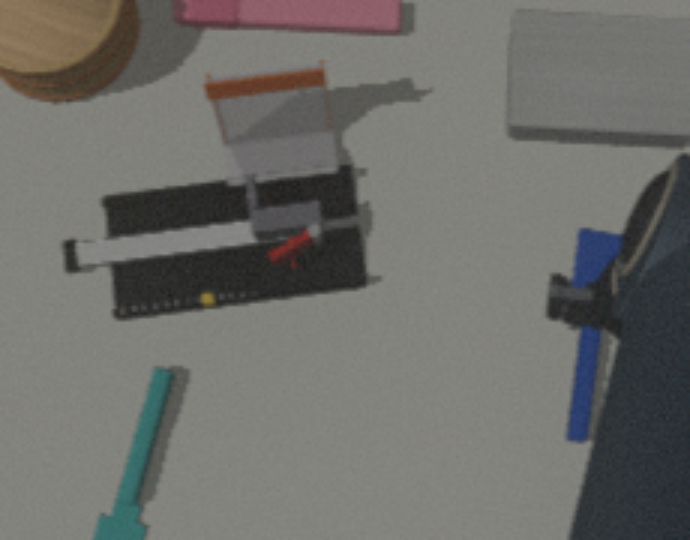

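The top view shows the hood laid back: its lip, at crop (267,85), is at rack x ≈107 mm and z ≈120 mm, so θ≈1.88. The spatula is back on the worktop at (590,340), well clear. The lever (red, crop (290,245)) is open and the mark is at (207,298). Going over the leg head for a close measurement.

```bash
cat >> h.py <<'E'
def jawx(q,s):
    z=s*Rz(q[2])[:,0];x=np.array([0,0,-1.]);return np.c_[x,np.cross(z,x),z]
def rackpts(q,p,d,c,m):
    v,u=np.nonzero(m&((d>0)*255).astype(np.uint8))
    W=(c["rotation"]@(np.linalg.inv(c["K"])@np.vstack([u,v,np.ones(len(u))])*d[v,u])+c["position"][:,None]).T
    return torack(q,W)
E
python3 - <<'E'
from h import *
q=np.array([.5806,-.0174,.149]);q[:2]+=(Rz(q[2])@[.0006,.0023,0])[:2];np.save("q.npy",q)
K={}
for s in(1,-1):
    K[s]=[inverse_kinematics(rk(q,P),jawx(q,s)) for P in((-.01,.013,.1),(-.01,.013,.004),(-.01,.095,.004))]
    print(s,[None if k is None else k.round(2) for k in K[s]])
s=-1 if all(k is not None and abs(k[6])<2.5 for k in K[-1]) else 1
command_gripper(.066)
movep(rk(q,(-.01,.0,.13)),jawx(q,s)); print(s,sense()["time_s"])
p,d,c=wristcam();cv2.imwrite("pics/w7.png",p[:,:,::-1])
red=(mask(p,0,4,140,50)|mask(p,172,180,140,50));L=rackpts(q,p,d,c,red)
for z0,z1 in((.05,.065),(.012,.028)):
    k=(L[:,2]>z0)&(L[:,2]<z1)&(abs(L[:,0])<.06);print("red",z0,k.sum(),np.percentile(L[k],[1,50,99],axis=0).round(4).tolist() if k.any() else 0)
L=rackpts(q,p,d,c,mask(p,22,34,120,80));k=(abs(L[:,2]-.02)<.006)&(abs(L[:,0]+.057)<.015);print("mark",k.sum(),np.percentile(L[k],[1,50,99],axis=0).round(4).tolist() if k.any() else 0)
al=np.full(d.shape,255,np.uint8);L=rackpts(q,p,d,c,al);k=(abs(L[:,2]-.058)<.003)&(L[:,0]>-.02)&(L[:,0]<.05)&(abs(L[:,1])<.05);print("head+stop top",np.percentile(L[k],[1,99],axis=0).round(4).tolist())
k2=k&(L[:,0]>.02);print("stop",np.percentile(L[k2],[1,99],axis=0).round(4).tolist() if k2.any() else 0)
E
```

```text
1 [array([ 0.38,  0.5 , -0.59,  1.88,  0.35,  0.87, -0.24]), array([ 0.32,  0.63, -0.52,  1.93,  0.47,  0.7 , -0.33]), array([ 0.18,  0.62, -0.52,  1.95,  0.47,  0.69, -0.48])]
-1 [array([-0.73,  0.58,  0.92,  1.94, -0.59,  0.91, -2.5 ]), array([-0.59,  0.68,  0.72,  1.99, -0.68,  0.72, -2.44]), array([-0.74,  0.67,  0.72,  2.  , -0.68,  0.71, -2.59])]
1 20.375
red 0.05 554 [[-0.0355, -0.0179, 0.0504], [-0.0255, 0.0011, 0.0575], [-0.0145, 0.0188, 0.0595]]
red 0.012 78 [[-0.0402, -0.0143, 0.0193], [-0.0185, 0.0004, 0.0218], [-0.0112, 0.0193, 0.0279]]
mark 152 [[-0.0613, 0.0764, 0.0171], [-0.0566, 0.081, 0.022], [-0.0523, 0.0868, 0.0235]]
head+stop top [[-0.0192, -0.0304, 0.0557], [0.0412, 0.0315, 0.0596]]
stop [[0.0205, 0.0244, 0.0555], [0.043, 0.0319, 0.0595]]
```

View pics/w7.png

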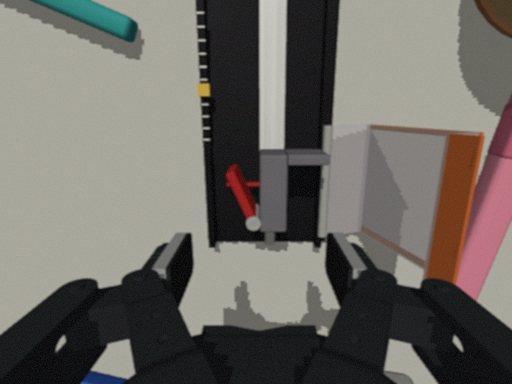

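The wrist view shows the lever open at (240,195), the head at (272,190), its stop at (308,157) and the mark at (204,90). All measurements agree with the rack frame: stop face y 24.4 mm, pointer y 0.4 mm, mark y ≈81.5 mm. Descending beside the head and pulling.

```bash
cat >> h.py <<'E'
def look(name):
    q=np.load("q.npy");p,d,c=wristcam();cv2.imwrite(f"pics/{name}.png",p[:,:,::-1])
    red=(mask(p,0,4,140,50)|mask(p,172,180,140,50));L=rackpts(q,p,d,c,red)
    k=(L[:,2]>.014)&(L[:,2]<.0235)&(L[:,0]<-.02)&(L[:,0]>-.05)&(L[:,1]<.2);print("pointer",k.sum(),np.percentile(L[k],[2,50,98],axis=0).round(4).tolist() if k.any() else 0)
    k=(L[:,2]>.045)&(L[:,2]<.065)&(L[:,0]<.0)&(L[:,0]>-.05)&(L[:,1]<.2);print("lever",k.sum(),np.percentile(L[k],[2,50,98],axis=0).round(4).tolist() if k.any() else 0)
    L=rackpts(q,p,d,c,mask(p,22,34,120,80));k=(abs(L[:,2]-.02)<.006)&(abs(L[:,0]+.057)<.015);print("mark",k.sum(),np.percentile(L[k],[2,50,98],axis=0).round(4).tolist() if k.any() else 0)
    s=sense();print("tcp",torack(q,s["position"]).round(4),"f",(Rz(q[2]).T@s["wrist_force"]).round(2),"gap",round(float(s["finger_gap"]),4),"t",s["time_s"]);return p
E
python3 - <<'E'
from h import *
q=np.load("q.npy");R=jawx(q,1)
command_gripper(.064)
move_l(rk(q,(-.011,.008,.07)),R,feed=.2)
print("hit",h:=move_l(rk(q,(-.011,.008,.006)),R,feed=.1,until_force=5),sense()["position"])
if not h:
    move_l(rk(q,(-.011,.014,.006)),R,feed=.05)
    print("blocked",move_l(rk(q,(-.011,.095,.006)),R,feed=.06,until_force=18))
look("w8")
E
```

```text
hit False [ 0.5693074  -0.00856808  0.00645707]
blocked False
pointer 44 [[-0.0237, 0.0801, 0.0199], [-0.0215, 0.0827, 0.0213], [-0.0204, 0.0837, 0.0226]]
lever 2035 [[-0.0356, 0.0702, 0.0456], [-0.0271, 0.0892, 0.0567], [-0.0163, 0.1011, 0.0589]]
mark 0 0
tcp [-0.0108  0.0949  0.006 ] f [ 2.37 -3.26  1.91] gap 0.0638 t 23.7
```

View pics/w8.png

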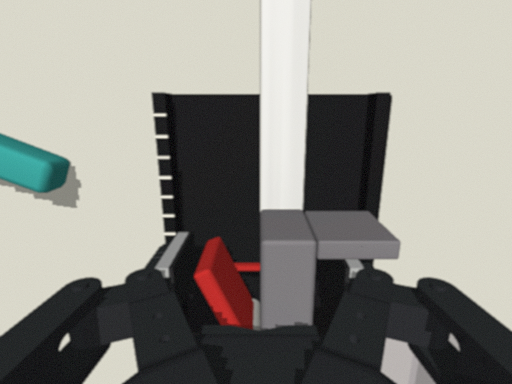

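Leg pulled; the lever, at (225,280), is still open. Now checking the leg's position from the stop's top face, then centring and squeezing.

```bash
cat >> h.py <<'E'
def legpos():
    q=np.load("q.npy");p,d,c=wristcam();L=rackpts(q,p,d,c,np.full(d.shape,255,np.uint8))
    k=(abs(L[:,2]-.058)<.002)&(L[:,0]>.036)&(L[:,0]<.043)&(L[:,1]<.2)
    a=np.percentile(L[k,1],[2,98]); return k.sum(),a,a-[.0244,.0319]
E
python3 - <<'E'
from h import *
q=np.load("q.npy");R=jawx(q,1);TGT=.0815
n,a,j=legpos();print(n,a.round(4),j.round(4))
y=torack(q,sense()["position"])[1]
e=TGT-j[1]
y2=.095+(e if abs(e)>.001 and abs(e)<.006 else 0)
move_l(rk(q,(-.005,y2,.006)),R,feed=.05); print(legpos())
command_gripper(.028,50)
sleep(.2);print(legpos());p=look("w9")
E
```

```text
353 [0.1063 0.114 ] [0.0819 0.0821]
(np.int64(381), array([0.10571744, 0.11367915]), array([0.08131744, 0.08177915]))
(np.int64(349), array([0.10611604, 0.11381309]), array([0.08171604, 0.08191309]))
pointer 0 0
lever 1602 [[-0.0184, 0.0754, 0.0467], [-0.0144, 0.0939, 0.0575], [-0.0109, 0.1059, 0.0589]]
mark 354 [[-0.0616, 0.076, 0.0168], [-0.056, 0.0831, 0.0217], [-0.0522, 0.0869, 0.023]]
tcp [-0.0033  0.0949  0.007 ] f [ 2.37 -4.01  5.99] gap 0.0299 t 24.7667
```

View pics/w9.png

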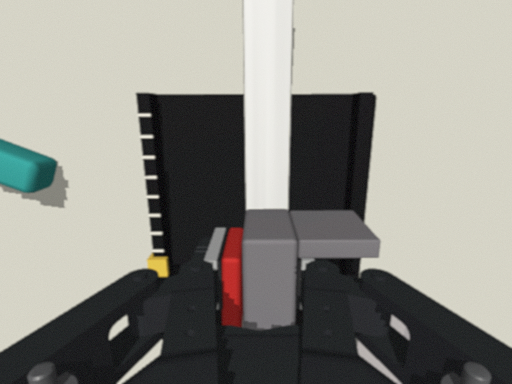

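The lever is shut flat against the head: gap reading 29.9 mm, with the same −2 mm offset as on the 18 mm handle. The leg is at 81.8 mm and the mark's centre at 81.5 mm. One last numeric check of the hood and spatula, then hand in.

Run:
```python
from h import *
q=np.load("q.npy")
for n in("scene","top"):
    p,d=camera(n);c=camera_params(n);L=rackpts(q,p,d,c,mask(p,3,17,120,60));k=(abs(L[:,1])<.08)&(L[:,0]>.03)&(L[:,0]<.14)
    print(n,"lip",k.sum(),np.percentile(L[k],[2,50,98],axis=0).round(3).tolist() if k.any() else 0)
    L=rackpts([0,0,0],p,d,c,mask(p,108,130,120,50));k=(L[:,2]<.03)&(L[:,1]<-.2)&(L[:,0]>.3);print("spatula",k.sum(),np.percentile(L[k],[2,50,98],axis=0).round(3).tolist() if k.any() else 0)
print(legpos(),sense()["time_s"],sense()["finger_gap"])
finish_job()
```

```text
scene lip 95 [[0.031, -0.051, 0.007], [0.108, 0.005, 0.12], [0.124, 0.053, 0.129]]
spatula 312 [[0.397, -0.324, 0.001], [0.532, -0.298, 0.006], [0.582, -0.28, 0.023]]
top lip 191 [[0.1, -0.05, 0.11], [0.104, -0.002, 0.12], [0.108, 0.046, 0.128]]
spatula 426 [[0.393, -0.322, -0.0], [0.495, -0.294, 0.018], [0.575, -0.278, 0.023]]
(np.int64(361), array([0.1062141, 0.1138521]), array([0.0818141, 0.0819521])) 24.9167 0.02984188622329633
the job is handed in; nothing more can be done
```

I did the job in the order asked and handed it in at about 25 s, with the gripper still pinching the leg and lever at the mark.

- **Hood:** I levered it up by the lip with the blue spatula's blade and swung it back to about 1.88 rad. It was still there in the last check by both cameras.
- **Spatula:** I laid it back on the worktop where it had been, clear of the rack.
- **Leg and lever:** I drew the leg out by its thumb stop and squeezed the lever shut there with 50 N. The last check put the leg at 81.8–82.0 mm against a mark centre of about 81.5 mm. The lever lies flat along the head.

**Checks that disagreed or could not be made:**
- **Fingertips:** They measured about 20 mm behind the TCP, not 25 mm ahead as the sheet says. My first grasp therefore closed above the spatula without touching it. I used the measured offset from then on.
- **Gripper opening:** It reads about 2 mm low (15.6 mm on the 18 mm handle), so I took its 29.9 mm reading as the expected 32 mm.
- **Pointer:** The gripper hid it after the squeeze, so the final leg position comes from the thumb stop. Just before the squeeze, the visible part of the pointer measured about 82 to 83 mm.

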